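# Clip the ledger and hold its hidden bolt head

### The job

The steel angle on the bench's back board hangs on one slack bolt. Take the orange spring clamp off the tool crate and clip it down over the top edge of board and angle together, at the angle's free end (the end away from the bolt), and let go of it; then reach down into the narrow gap behind the board, grip the bolt's hidden hex head firmly without turning it, and finish while still holding it there, so that I can tighten the nut from the front. Do not push the other things on the bench about.

Things in the scene. Friction and masses are not known exactly. Their poses are not given: they have to be found in the camera images.
- backboard: White plywood back board, fixed upright: 18 mm thick (its x, pointing away from the robot), 420 mm long (y), top edge 140 mm above the bench. Origin: centre of its underside, on the bench. A batten 22 mm deep runs along its front, 52 to 80 mm up. Behind the board is a gap (see gap), then a low ware rack.
- gap (a point): Point in the gap behind the board, 35 mm behind the board's mid-plane (origin + 35 mm x), at top-edge height; axes as backboard. The gap is 52 mm wide (26 mm each side of here), open above. Beyond it the rack's 12 mm panel is also 140 mm tall; pots up to 50 mm tall stand on the rack, no nearer than 120 mm from here.
- ledger: Bare steel angle fixed on the board's front: 240 mm long (y), upright leg 5 mm thick, 55 mm tall, top edge flush with the board's (140 mm up); flat leg juts 40 mm to the robot, 55 to 60 mm below the top. Origin: mid-length, at top-edge height, mid-plane of board and leg together (23 mm thick, x -11.5 to +11.5). Axes as backboard. Bolt at y = +90, 32 mm below the top, nut in front.
- free_end (a point): Place for the clamp: on the top edge, mid-plane of board and angle, 40 mm in from the angle's end away from the bolt (ledger y = -80 mm; same axes). Within about 30 mm along the edge will do.
- bolt: Brass M16 hex bolt lying level, its head in the gap. Origin: head's centre, at x +28.5, y +90, z -32 mm of ledger. Head 24 mm across flats, 12 mm thick, 11 to 23 mm behind the board (4 mm plate washer, 44 mm square, on the board). x: bolt axis, away from robot. Two flats face its own +y and -y: upright at angle 0; starts turned up to 0.15 rad about x. Turns freely (0.04 N m).
- paint_mark (a point): Red paint mark on the bolt head's top corner, 13.9 mm from the bolt axis along the head's own z; shows how far the head has turned.
- crate: Open wooden tool crate, fixed: 160 mm (x) by 220 mm (y), 90 mm tall, walls 14 mm, tools in its far half up to 117 mm above the bench. Origin: centre of underside; x points away from the robot at yaw 0. The clamp starts clipped on the top edge of its near (-x) wall.
- clamp: Spring clamp like a big clothes peg, 111 mm tall, 26 mm wide, about 110 g: steel arms, orange grips on top, black jaw pads below. Origin: its hinge pin (radius 5.5 mm, bottom of the mouth). z up, from jaws to grips; x squeezing direction; y hinge axis; axes of the near arm. Pads 32 to 50 mm below the pin. Starts with the pin 22 mm above the crate's edge; clip it just so on the board.
- clamp_grip (a point): Mid-way between the orange grips, 40 mm above the pin: take hold here, squeezing along the clamp's x. Grips 26 mm wide, upright, 19 to 61 mm above the pin; across their outsides here 60 mm as stored, 53 mm with 23 mm between the jaws, 38 mm squeezed to the stop. The spring pushes back with 9 to 14 N.
- clamp_jaw (a joint): Clamp hinge angle: about -0.18 rad as stored (14 mm between the pads), 0 with the pads parallel 23 mm apart; grows as the grips are squeezed and the jaws open, to a stop at +0.36 rad (38 mm).
- bowl: Terracotta bowl, 100 mm across, 50 mm tall; leave alone. Origin: centre of underside.
- glaze_jar: Amber glass jar, black lid, 66 mm across, 85 mm tall; leave alone. Origin: centre of underside.
- nut_tin: Open aluminium tin, 70 mm across, 40 mm tall; leave alone. Origin: centre of underside.
- spanner: Steel spanner lying flat, 190 mm long (its x); leave alone.
- rib: Wooden throwing rib lying flat, 50 by 100 by 8 mm; leave alone. Origin: centre of underside.
- mug: Blue mug, 80 mm across, 95 mm tall; leave alone. Origin: centre of underside.
Mind the look-alikes: they are no part of the job. What is meant by the clamp is not turquoise, and is the larger of those in its own colour.

How it is judged:
By the outcome, as a careful person would: the job done as asked, in the order asked, and still so for the second after the job is handed in, while the arm keeps its last pose, push and grip.
It also fails if it takes over 51 s, if anything falls off the work surface, if the arm or the gripper's body presses on something with over 40 N, if the wrist force passes 120 N, or if a joint passes its speed limit or range.

### The arm

A 6-joint arm with a two-finger parallel gripper is mounted at the origin on the work surface. World frame = base frame: x ahead of the robot, y to its left, z up, the work surface at z = 0. Lengths are in m, angles in degrees, forces in N, time in s.
With the tool pointing down it reaches from about 0.325 to 0.85 m from the base axis. Payload 15.5 kg.
Tool frame: the origin (TCP) lies midway between the tips of the shut fingers; the grasp point (between the pads) lies 19 mm behind it; y points along the fingers, x is the direction in which the jaws open and shut, and the axes are right-handed (so a half turn about y gives the same grasp; the last joint's range is limited). The gripper opens to 91 mm and grips with 3 to 60 N. Pads are 32 mm wide; open, the fingers measure 118 mm over their backs; the gripper's body (76 mm by 178 mm) begins 60 mm behind the grasp point.
Start: joints at [-80.415, 28.281, 77.091, -0, 74.628, -5.472], TCP at [0.162, -0.604, 0.214] pointing down, gripper open.
Joint ranges: [-166.48, 166.48], [-47.26, 123.95], [12.59, 153.08], [-70.14, 250.14], [6.76, 159.57], [-176.63, 176.63]. Speed limits (degrees/s): [108.29, 108.29, 147.25, 172.46, 172.46, 172.46].

### API

Orientations are given as a 3x3 rotation matrix whose columns are the frame's x, y, z axes.
In Python, from bench import ctrl gives the robot as it stands. The module is installed in compiled form; this text tells all that it offers. Calls block until the motion is done:
- ctrl.goto(position, orientation): joint-space move of the TCP to a pose.
- ctrl.move_l(position, vel=0.15, ori=None, contact_N=None): straight line of the TCP; ori=None keeps the orientation; vel is the mean speed in m/s. With contact_N (N) it stops when the force on the tool has changed by that much, and returns True; else False.
- ctrl.movej(angles): joint-space move.
- ctrl.command_gripper(opening): opening from 0.0 (shut) to 1.0 (fully open); the grip force is fixed at half the most; returns when the fingers have stopped.
- ctrl.sleep(seconds).
- ctrl.ik(position, orientation): joint angles nearest the present ones, or None.
- ctrl.read_camera(name): name is "side" or "top" or "wrist"; returns the picture (420x560x3 uint8, blue, green, red); there is no depth.
- ctrl.camera_params(name): a dict with "fx", "fy", "cx", "cy" (pixels), "pose" (4x4, takes a point from camera to world coordinates); the wrist camera has in their place "T_tool_cam" (4x4, takes a point from camera to tool coordinates, whose origin is the TCP and whose axes are the tool frame's). Camera axes: x right, y up, looking along -z (the intrinsics and any distortion apply to the point x, -y, -z); pixel columns grow to the right and rows downward; lengths in m; the calibration is good to about 2 mm. A picture is of the moment at which its call begins: read the wrist's pose just before it. camera_params takes no time and is no camera call.
A pose or a line that the arm cannot do raises ctrl.MotionError and nothing moves.
- ctrl.sign_off(): hands the job in, once; it reports no verdict.
Readings, each from a call of its own:
- ctrl.current_t(): time.
- ctrl.current_q(): joint angles.
- ctrl.current_dq(): joint speeds.
- ctrl.current_effort(): joint torques, N m.
- ctrl.current_tool_pos(): TCP position.
- ctrl.current_eef_rot(): TCP orientation.
- ctrl.current_contact_force(): force on the tool from outside, world axes, zero at the start.
- ctrl.current_wrist_torque(): the same for the moment, N m.
- ctrl.current_grip_width(): opening from 0.0 (shut) to 1.0 (fully open).
Only numpy, scipy, OpenCV 4.12 (cv2) and the standard library are available. Lean on these libraries where they do the work, as an engineer would, in place of code of your own. Each camera call takes 0.05 s, during which the arm holds its last target. There are 200 camera calls.

## Working session

There is one attempt and no reset: what is moved stays moved. The work goes in short steps, each a Python script; the robot and the scene stay as the last script left them, time stands still between calls to the robot, and variables do not carry over. Pictures are saved under pics/ and viewed, about 8 in all and at most 12, crops included, and the job is handed in when it is done.

```bash
mkdir -p pics
python3 - <<'E'
from bench import ctrl
import cv2,numpy as np
np.set_printoptions(precision=4,suppress=True)
for n in ("side","top","wrist"):
    cv2.imwrite(f"pics/{n}0.png",ctrl.read_camera(n)); print(n,ctrl.camera_params(n))
print(ctrl.current_t(),ctrl.current_eef_rot(),ctrl.current_grip_width())
E
```

```text
side {'fx': 463.79311065978595, 'fy': 463.79311065978595, 'cx': 276.69013741807765, 'cy': 205.70762494788724, 'pose': array([[-0.697 ,  0.3563, -0.6223, -0.3264],
       [-0.717 , -0.3647,  0.5941,  0.7754],
       [-0.0153,  0.8603,  0.5096,  0.7834],
       [ 0.    ,  0.    ,  0.    ,  1.    ]])}
top {'fx': 524.5489257580259, 'fy': 524.5489257580259, 'cx': 281.31107355431243, 'cy': 206.19786709868794, 'pose': array([[-0.007 ,  0.9889, -0.1483,  0.2559],
       [-1.    , -0.0062,  0.0062,  0.0018],
       [ 0.0052,  0.1483,  0.9889,  1.7007],
       [ 0.    ,  0.    ,  0.    ,  1.    ]])}
wrist {'fx': 298.8470837047572, 'fy': 298.8470837047572, 'cx': 276.07238269615823, 'cy': 206.5853977540335, 'T_tool_cam': array([[ 1.    , -0.0007,  0.001 ,  0.0003],
       [ 0.0012,  0.2832, -0.9591, -0.171 ],
       [ 0.0004,  0.9591,  0.2832,  0.0804],
       [ 0.    ,  0.    ,  0.    ,  1.    ]])}
0.15 [[ 0.2598 -0.0002  0.9657]
 [-0.9657  0.0009  0.2598]
 [-0.0009 -1.      0.0001]] 1.0010457858461677
```

View pics/top0.png

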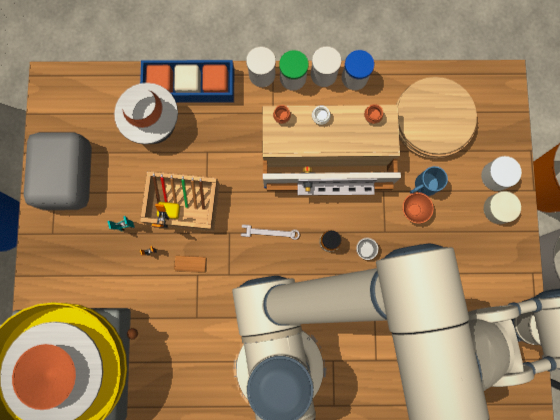

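View pics/side0.png

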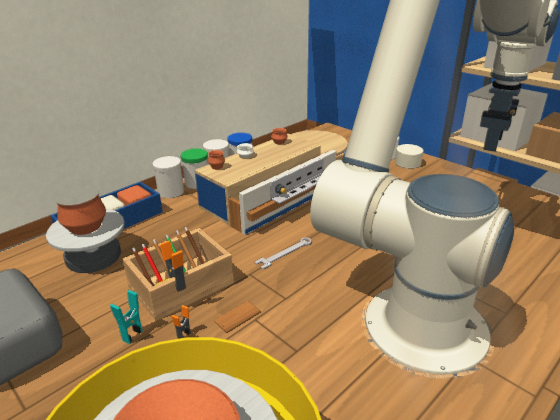

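The top view shows the crate at about (180,200), with an orange/black clamp on its near wall at (162,214). The look-alikes are a turquoise clamp at (121,224) and a small orange clamp lying or standing at (149,252). In the side view the same three are at (172,260), (127,318) and (182,320). I choose the larger orange one on the crate. The board's top edge runs (264,178)–(400,176), with the brass bolt at its left end near (308,172). I'll check with one close crop.

```bash
cat > h.py <<'E'
from bench import ctrl
import cv2,numpy as np
np.set_printoptions(precision=4,suppress=True)
def cam(n):
    p=ctrl.camera_params(n)
    if "pose" in p: T=p["pose"]
    else:
        W=np.eye(4);W[:3,:3]=ctrl.current_eef_rot();W[:3,3]=ctrl.current_tool_pos();T=W@p["T_tool_cam"]
    return p,np.array(T)
def ray(c,uv):
    p,T=c; d=T[:3,:3]@np.array([(uv[0]-p["cx"])/p["fx"],-(uv[1]-p["cy"])/p["fy"],-1]); return T[:3,3],d/np.linalg.norm(d)
def atz(c,uv,z):
    o,d=ray(c,uv); return o+d*(z-o[2])/d[2]
def tri(obs):
    A=np.zeros((3,3));b=np.zeros(3)
    for c,uv in obs:
        o,d=ray(c,uv);P=np.eye(3)-np.outer(d,d);A+=P;b+=P@o
    x=np.linalg.solve(A,b); return x,[float(np.linalg.norm((np.eye(3)-np.outer(d,d))@(x-o))) for o,d in [ray(c,u) for c,u in obs]]
def proj(c,X):
    p,T=c; q=np.linalg.inv(T)@np.append(X,1); return np.array([p["cx"]+p["fx"]*q[0]/-q[2],p["cy"]-p["fy"]*q[1]/-q[2]])
E
python3 - <<'E'
import cv2,numpy as np
t=cv2.imread("pics/top0.png");s=cv2.imread("pics/side0.png")
z=lambda im,x,y,w,h:cv2.resize(im[y:y+h,x:x+w],(400,300),interpolation=cv2.INTER_CUBIC)
# scale 4: top crate(130,165,100,75); side crate(110,225,133,100) x3; top board(258,140,160,120)x2.5 ; side board (220,145,133,100)x3
a=np.vstack([np.hstack([z(t,130,165,100,75),z(s,110,225,133,100)]),np.hstack([z(t,258,130,160,120),z(s,220,145,133,100)])])
cv2.imwrite("pics/crop1.png",a)
E
```

```text
(no output)
```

View pics/crop1.png

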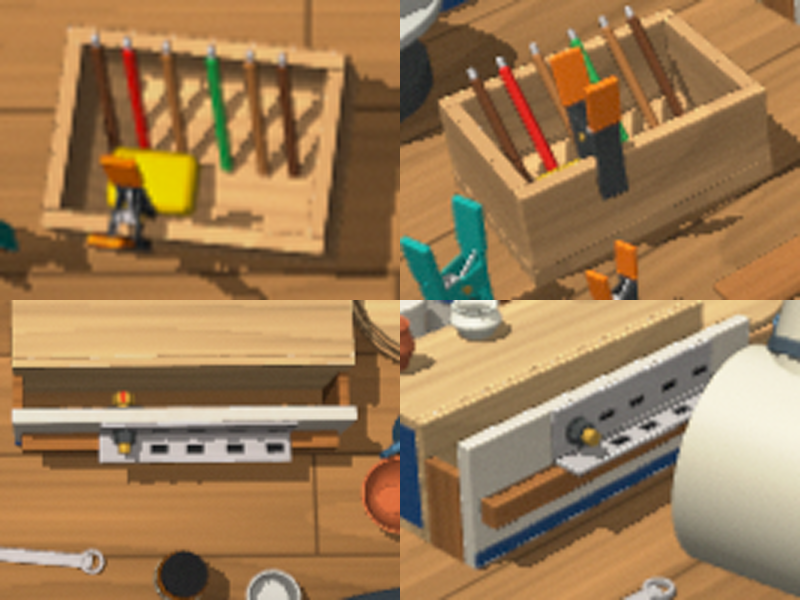

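The crop confirms the choice: the clamp on the crate's near wall is the large orange one, with grip tops at top px (160.5,206) and (157,225). The small orange one and the turquoise one stand apart on the bench. The bolt is at the board's left end and the ledger's free end is on the right.

Run:
```python
from h import *
t=cam("top");s=cam("side")
T4=lambda x,y:(130+x/4,165+y/4); S1=lambda x,y:(110+(x-400)/3.0075,225+y/3)
TB=lambda x,y:(258+x/2.5,130+(y-300)/2.5); SB=lambda x,y:(220+(x-400)/3.0075,145+(y-300)/3)
print("crate");C=[atz(t,T4(*p),.09) for p in [(68,27),(345,55),(322,255),(42,225)]]
for c in C:print(c)
print("far grip top",tri([(t,T4(122,160)),(s,S1(568,55))]),"near",tri([(t,T4(108,238)),(s,S1(603,85))]))
print("crate corner NL tri",tri([(t,T4(42,225)),(s,S1(525,195))]))
print("board left front top",tri([(t,TB(12,418)),(s,SB(462,442))]))
for n,p in dict(rl=(12,411),rr=(357,408),ll=(100,432),lr=(290,429),mark=(123,396)).items(): print(n,atz(t,TB(*p),.14 if n!="mark" else .122))
print("bolt tip front",tri([(t,TB(124,448)),(s,SB(590,436))]))
```

```text
crate
[0.6091 0.4115 0.09  ]
[0.5855 0.1945 0.09  ]
[0.4285 0.2105 0.09  ]
[0.4531 0.4267 0.09  ]
far grip top (array([0.4929, 0.3507, 0.1621]), [0.0007459572008931547, 0.0007459572008932518]) near (array([0.4339, 0.3577, 0.1678]), [0.00030806695012783704, 0.0003080669501278298])
crate corner NL tri (array([0.4528, 0.4261, 0.0918]), [0.00017046393585686229, 0.00017046393585679184])
board left front top (array([0.5798, 0.0488, 0.144 ]), [0.0019574075783552938, 0.0019574075783552335])
rl [0.5879 0.0475 0.14  ]
rr [ 0.5891 -0.3721  0.14  ]
ll [ 0.5613 -0.0591  0.14  ]
lr [ 0.5636 -0.2897  0.14  ]
mark [ 0.6097 -0.0886  0.122 ]
bolt tip front (array([ 0.5479, -0.089 ,  0.1087]), [0.001072650043136109, 0.0010726500431360454])
```

```bash
cat >> h.py <<'E'
def down(a,flip=1,tilt=0):
    # tool x at yaw a (deg) in world xy, tool y down
    a=np.radians(a);x=flip*np.array([np.cos(a),np.sin(a),0]);y=np.array([0,0,-1.]);return np.column_stack([x,y,np.cross(x,y)])
E
python3 - <<'E'
from h import *
for f in (1,-1):
    for n,p,a in [("clamp",(.455,.354,.135),-6.5),("clampup",(.455,.354,.28),-6.5),("board",(.576,-.255,.183),-.2),("boardup",(.576,-.255,.26),-.2),("bolt",(.612,-.088,.09),89.8)]:
        print(f,n,ctrl.ik(np.array(p),down(a,f)))
print(ctrl.current_t())
p=(.455,.354,.28);best=min((1,-1),key=lambda f:abs(ctrl.ik(np.array(p),down(-6.5,f))-ctrl.current_q()).max())
print(best);ctrl.goto(np.array(p),down(-6.5,best));print(ctrl.current_t(),ctrl.current_tool_pos())
c=cam("wrist");np.save("w1.npy",c[1]);im=ctrl.read_camera("wrist");cv2.imwrite("pics/w1.png",im)
E
```

```text
1 clamp [31.9496 29.4532 89.3679 -0.     61.1788 38.4496]
1 clampup [31.9496 21.0471 78.6435 -0.     80.3094 38.4496]
1 board [-29.3085  30.3485  78.534   -0.      71.1176 -29.1085]
1 boardup [-29.3085  26.5254  72.6866  -0.      80.7881 -29.1085]
1 bolt [ -13.7141   35.561    85.5228   -0.       58.9163 -103.5141]
-1 clamp [  31.9496   29.4532   89.3679   -0.       61.1788 -141.5504]
-1 clampup [  31.9496   21.0471   78.6435    0.       80.3094 -141.5504]
-1 board [-29.3085  30.3485  78.534   -0.      71.1176 150.8915]
-1 boardup [-29.3085  26.5254  72.6866  -0.      80.7881 150.8915]
-1 bolt [-13.7141  35.561   85.5228  -0.      58.9163  76.4859]
0.15
1
3.6417 [0.4554 0.3536 0.28  ]
```

View pics/w1.png

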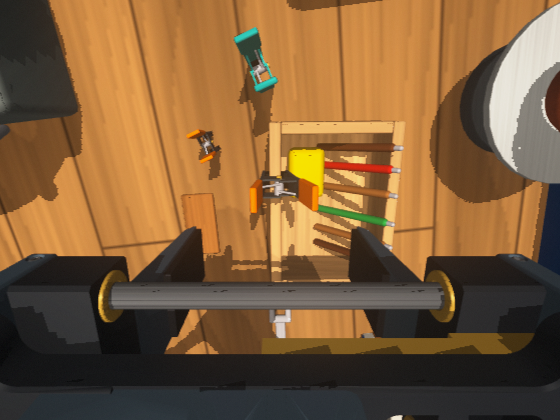

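The wrist view has the orange clamp centred at about (281,193), with grips at columns 250–262 and 298–318. It straddles the crate's near wall (columns 271–283). The small orange clamp (203,145) and the turquoise one (256,60) are separate.

Run:
```python
from h import *
c=cam("wrist")
g=[atz(c,(256,193),.158),atz(c,(309,193),.158)];print(g, "wall",atz(c,(271,190),.09),atz(c,(277,190),.09),atz(c,(271,135),.09))
m=(g[0]+g[1])/2;m[2]=.195;print(m)
ctrl.move_l(m,vel=.15);print(ctrl.current_t(),ctrl.current_tool_pos())
c=cam("wrist");np.save("w2.npy",c[1]);im=ctrl.read_camera("wrist");cv2.imwrite("pics/w2.png",im)
```

```text
[array([0.4362, 0.364 , 0.158 ]), array([0.4893, 0.358 , 0.158 ])] wall [0.4486 0.3496 0.09  ] [0.456  0.3488 0.09  ] [0.4565 0.4155 0.09  ]
[0.4628 0.361  0.195 ]
4.4167 [0.4631 0.3612 0.1957]
```

View pics/w2.png

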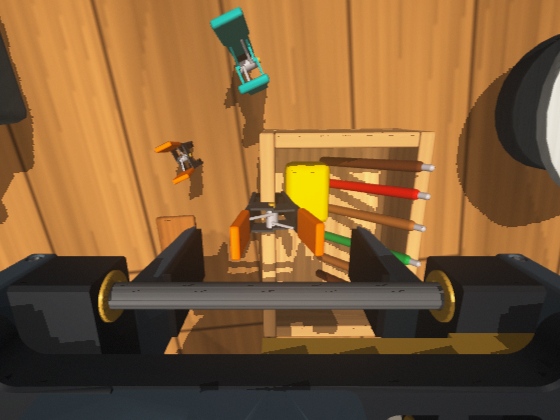

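Second view: the grips are at (238,235) and (311,231), the hinge at about (271,217), and the clamp sits between the open fingers (inner faces near columns 200 and 355). I triangulate from the two views.

Run:
```python
from h import *
p=ctrl.camera_params("wrist");a=(p,np.load("w1.npy"));b=(p,np.load("w2.npy"))
N=tri([(a,(251,212)),(b,(232,258))]);F=tri([(a,(318,209)),(b,(323,254))])
print("near corner",N,"far",F,"mid",(N[0]+F[0])/2,"w",np.linalg.norm((N[0]-F[0])[:2]))
for z in (.16,.173): print(z,atz(b,(232,258),z),atz(b,(323,254),z), "top ends +y",atz(b,(237,212),z),atz(b,(303,210),z))
print("pin?",atz(b,(271,205),.112),"wall near edge",atz(b,(262,215),.09),"inner",atz(b,(275,215),.09), atz(b,(262,140),.09))
```

```text
near corner (array([0.4299, 0.3484, 0.1701]), [0.0001310294395541058, 0.0001310294395541161]) far (array([0.4957, 0.3434, 0.1686]), [0.0002448582001819493, 0.0002448582001818959]) mid [0.4628 0.3459 0.1694] w 0.06600491780140583
0.16 [0.4276 0.3437 0.16  ] [0.4965 0.3392 0.16  ] top ends +y [0.4368 0.3795 0.16  ] [0.4845 0.3756 0.16  ]
0.173 [0.4304 0.3498 0.173 ] [0.495  0.3456 0.173 ] top ends +y [0.4391 0.3833 0.173 ] [0.4837 0.3797 0.173 ]
pin? [0.4596 0.3683 0.112 ] wall near edge [0.4486 0.353  0.09  ] inner [0.4612 0.3516 0.09  ] [0.4576 0.4238 0.09  ]
```

The grip tops come out at z≈0.169 (0.173 expected). The spread is 66 mm at the top, and grip centre is (0.464, 0.359), which fits a near arm flush on the wall's near face. Grasp now.

Run:
```python
from h import *
ctrl.move_l(np.array([.464,.359,.195]),vel=.1,ori=down(-6.5))
print(ctrl.move_l(np.array([.464,.359,.132]),vel=.12,contact_N=6),ctrl.current_tool_pos(),ctrl.current_contact_force())
ctrl.command_gripper(0.0)
print(ctrl.current_grip_width()*91,ctrl.current_contact_force(),ctrl.current_t())
c=cam("wrist");im=ctrl.read_camera("wrist");cv2.imwrite("pics/w3.png",im)
cv2.imwrite("pics/s3.png",cv2.resize(ctrl.read_camera("side")[200:320,90:250],(800,600),interpolation=cv2.INTER_CUBIC))
```

```text
False [0.4643 0.3592 0.1325] [0.4143 0.6569 1.1235]
39.43796399494007 [-0.4316 -0.016  -1.6866] 6.225
```

View pics/s3.png

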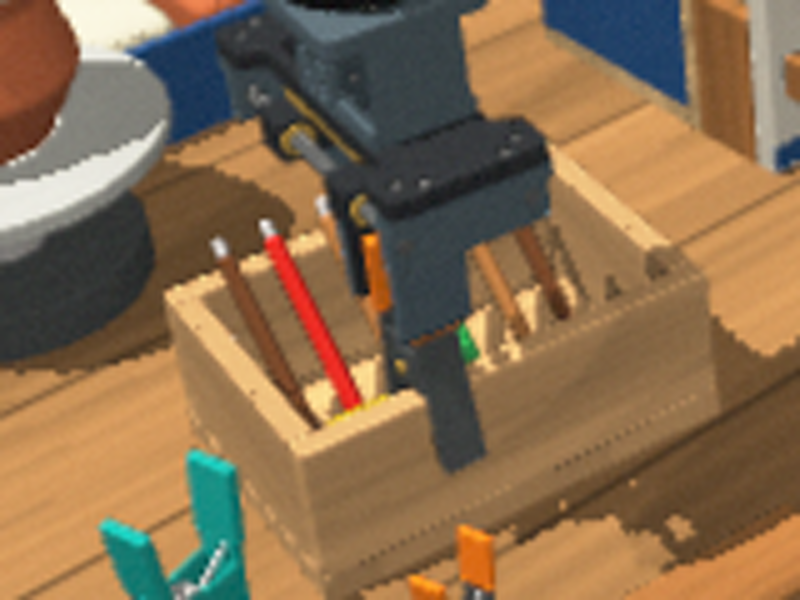

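The clamp is squeezed to its stop between the fingers (39.4 mm), with the small orange and turquoise clamps untouched. Lift it and go to hover over the free end for a look at the board.

Run:
```python
from h import *
ctrl.move_l(np.array([.464,.359,.285]),vel=.2)
print(ctrl.current_grip_width()*91,ctrl.current_contact_force())
ctrl.goto(np.array([.576,-.235,.285]),down(0.2))
print(ctrl.current_t(),ctrl.current_tool_pos(),ctrl.current_grip_width()*91)
c=cam("wrist");np.save("w4.npy",c[1]);cv2.imwrite("pics/w4.png",ctrl.read_camera("wrist"))
```

```text
39.819865998978116 [-0.0409  0.2982 -2.1934]
9.4083 [ 0.5763 -0.2341  0.285 ] 39.32769263505634
```

View pics/w4.png

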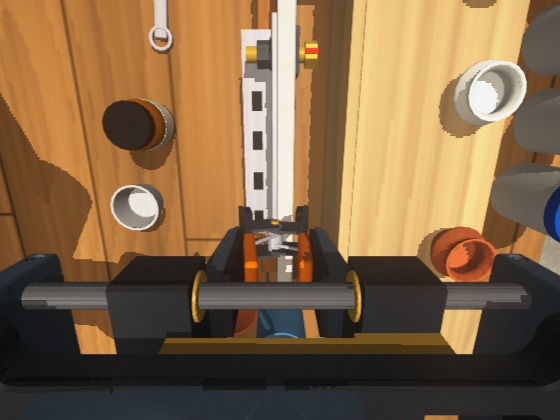

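The view shows the board and angle top strip at columns about 271–295, the nut at (258,52), the head with its red mark at (311,50), and the held clamp's pin at about (275,222). I zoom on the bolt and the clamp/board region.

Run:
```python
import cv2,numpy as np
im=cv2.imread("pics/w4.png")
z=lambda x,y,w,h:cv2.resize(im[y:y+h,x:x+w],(400,600),interpolation=cv2.INTER_NEAREST)
cv2.imwrite("pics/c4.png",np.hstack([z(250,10,80,120),z(225,130,120,180)]))
for r in (100,150,190): print(r,[int(v) for v in im[r,262:302].mean(1)])
```

```text
100 [186, 226, 227, 197, 133, 137, 136, 136, 136, 131, 188, 233, 233, 235, 208, 174, 226, 236, 236, 237, 237, 237, 238, 237, 237, 238, 237, 237, 237, 237, 236, 227, 172, 113, 135, 137, 136, 138, 134, 133]
150 [216, 222, 226, 196, 135, 135, 135, 136, 137, 125, 171, 225, 230, 233, 209, 180, 229, 237, 237, 237, 237, 237, 237, 238, 237, 237, 236, 236, 236, 236, 229, 193, 143, 136, 138, 138, 139, 137, 136, 133]
190 [211, 212, 219, 218, 190, 131, 130, 131, 132, 130, 178, 221, 221, 226, 199, 177, 228, 235, 236, 236, 236, 236, 236, 236, 235, 236, 236, 235, 235, 233, 222, 179, 136, 137, 140, 139, 139, 135, 134, 131]
```

View pics/c4.png

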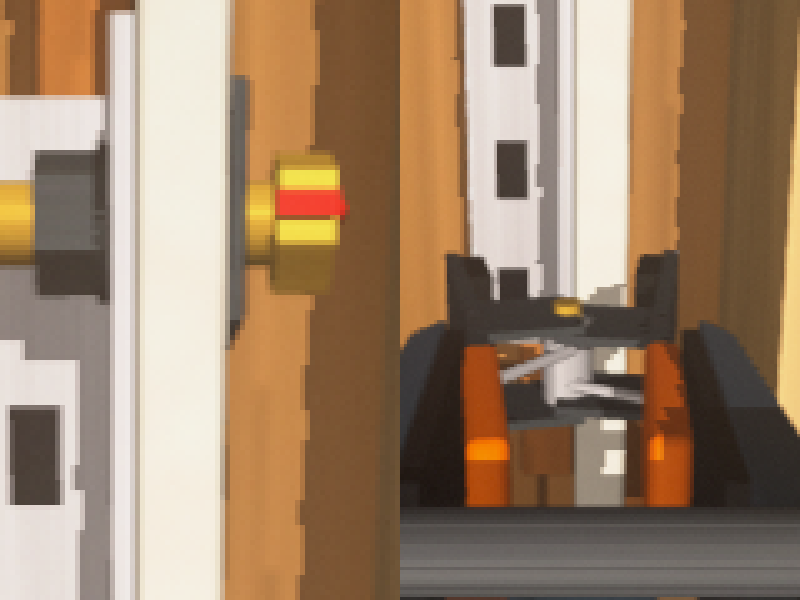

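Run:
```python
from h import *
c=(ctrl.camera_params("wrist"),np.load("w4.npy"))
for r,l,rr in ((40,271,294.3),(100,271.7,293.8),(150,271.5,293.4),(190,271.5,293.2)):
    a,b=atz(c,(l,r),.14),atz(c,(rr,r),.14);print(a,b,(a+b)/2)
print("pin",[atz(c,(275,222),z) for z in (.255,.2645,.275)])
print("jaws",atz(c,(239.1,208),.225),atz(c,(308.4,208),.225))
print("ledger left end",atz(c,(272,12.5),.14),"mark",atz(c,(311.5,50.5),.122),"head ends x",atz(c,(305,50.5),.122),atz(c,(318,50.5),.122),"headrows",atz(c,(311,43),.115),atz(c,(311,59),.115))
print(proj(c,[.6055,-.0887,.108]),"nut",atz(c,(258,50),.115))
```

```text
[ 0.5708 -0.0825  0.14  ] [ 0.5929 -0.0824  0.14  ] [ 0.5819 -0.0825  0.14  ]
[ 0.5715 -0.1361  0.14  ] [ 0.5936 -0.136   0.14  ] [ 0.5826 -0.1361  0.14  ]
[ 0.5714 -0.1854  0.14  ] [ 0.5942 -0.1853  0.14  ] [ 0.5828 -0.1853  0.14  ]
[ 0.5714 -0.2282  0.14  ] [ 0.5949 -0.2281  0.14  ] [ 0.5832 -0.2282  0.14  ]
pin [array([ 0.5756, -0.2246,  0.255 ]), array([ 0.5756, -0.2212,  0.2645]), array([ 0.5756, -0.2175,  0.275 ])]
jaws [ 0.5465 -0.2233  0.225 ] [ 0.6024 -0.223   0.225 ]
ledger left end [ 0.5718 -0.0598  0.14  ] mark [ 0.6115 -0.0878  0.122 ] head ends x [ 0.6049 -0.0878  0.122 ] [ 0.618  -0.0877  0.122 ] headrows [ 0.6114 -0.0794  0.115 ] [ 0.612  -0.0944  0.115 ]
[304.3177  54.3436] nut [ 0.557  -0.0862  0.115 ]
```

The pin sits as expected in the hand, at (0.5756, −0.221, 0.2645). The strip is 22–23 mm wide as stated, with its mid-plane at x≈0.583. The cruder top view gave 0.576, but the wrist view measures hand and board with the same camera, so I use that.

Run:
```python
from h import *
ctrl.goto(np.array([.5832,-.258,.222]),down(0.4))
print(ctrl.current_tool_pos())
print(ctrl.move_l(np.array([.5832,-.258,.1825]),vel=.06,contact_N=6),ctrl.current_tool_pos(),ctrl.current_contact_force(),ctrl.current_t())
cv2.imwrite("pics/w5.png",cv2.resize(ctrl.read_camera("wrist")[120:270,180:380],(800,600)))
```

```text
[ 0.5829 -0.2573  0.2219]
False [ 0.5833 -0.2581  0.1827] [ 0.9512 -0.8997  0.0354] 10.6417
```

View pics/w5.png

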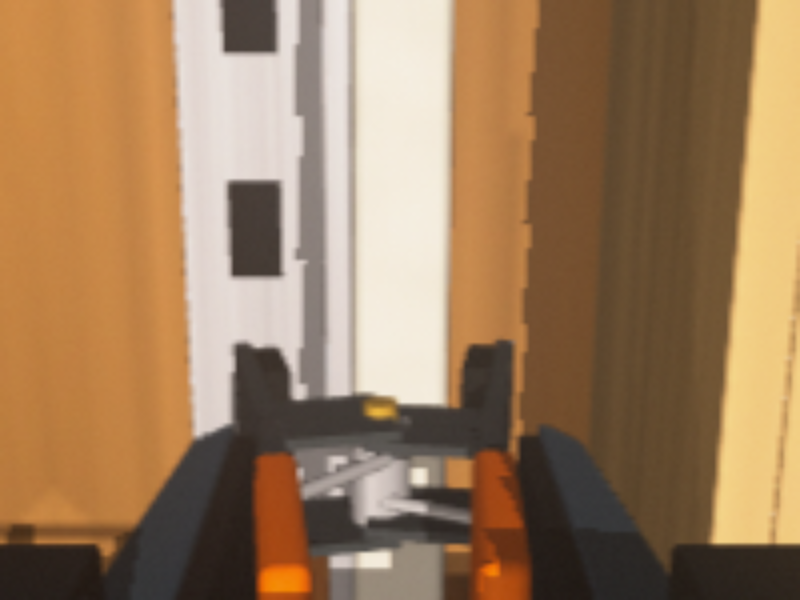

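In the close view the jaws (inner edges at crop columns 290 and 463) straddle the strip (322–445), with the pin centred at 380 and no contact force. Release, then move on to look at the bolt.

Run:
```python
from h import *
ctrl.command_gripper(0.9)
print(ctrl.current_grip_width()*91,ctrl.current_contact_force())
ctrl.move_l(np.array([.5832,-.258,.29]),vel=.2)
ctrl.goto(np.array([.610,-.088,.22]),down(90.4))
print(ctrl.current_t(),ctrl.current_tool_pos())
ctrl.command_gripper(1.0)
c=cam("wrist");np.save("w6.npy",c[1]);im=ctrl.read_camera("wrist");cv2.imwrite("pics/w6.png",im)
ctrl.move_l(np.array([.610,-.088,.155]),vel=.15)
c=cam("wrist");np.save("w7.npy",c[1]);im7=ctrl.read_camera("wrist");cv2.imwrite("pics/w7.png",im7)
t=ctrl.read_camera("top");cv2.imwrite("pics/top7.png",t);print(ctrl.current_t(),ctrl.current_tool_pos())
a=cv2.resize(im7[170:270,210:343],(800,600),interpolation=cv2.INTER_NEAREST)
cv2.imwrite("pics/c7.png",a)
```

```text
82.1846308743565 [ 0.6334 -0.095   0.061 ]
13.4083 [ 0.6099 -0.0884  0.2196]
14.5083 [ 0.6107 -0.0882  0.1562]
```

View pics/w6.png

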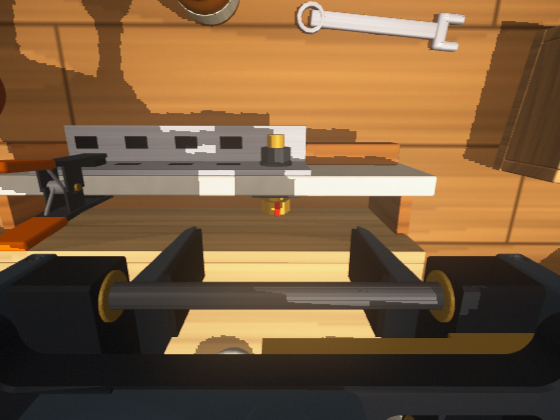

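View pics/c7.png

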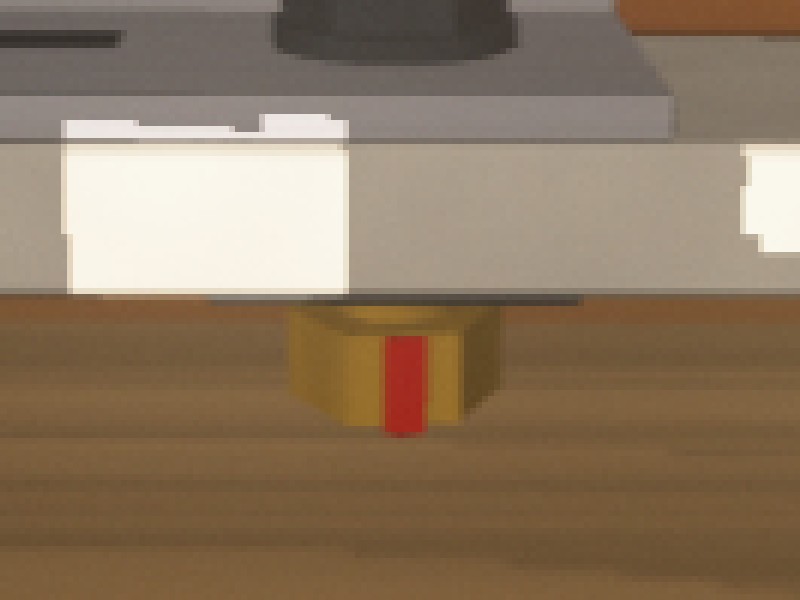

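Unexpected: from the front the head looks like a hexagon with a 14 mm flat on top. The edges are at crop columns 288, 345, 463 and 500, and the red mark is at 405, in the middle of that flat. The text says corner up with flats at ±y. The view of w6 shows the clamp standing at the board's free end. I take one look at the head's rear face from the rack side to settle its shape and angle before gripping.

Run:
```python
from h import *
ctrl.move_l(np.array([.612,-.088,.19]),vel=.15)
f=np.radians(15);R=np.column_stack([[0,-1,0],[-np.sin(f),0,-np.cos(f)],[np.cos(f),0,-np.sin(f)]])
ctrl.goto(np.array([.62,-.088,.19]),R)
ctrl.move_l(np.array([.62,-.088,.152]),vel=.1)
print(ctrl.current_t(),ctrl.current_tool_pos())
c=cam("wrist");np.save("w8.npy",c[1]);im=ctrl.read_camera("wrist");cv2.imwrite("pics/w8.png",im)
u=proj(c,[.611,-.088,.108]);print(u)
x,y=int(u[0])-40,int(u[1])-30
print(x,y);cv2.imwrite("pics/c8.png",cv2.resize(im[y:y+60,x:x+80],(800,600),interpolation=cv2.INTER_NEAREST))
```

```text
18.225 [ 0.62   -0.088   0.1521]
[275.9196 223.9608]
235 193
```

View pics/c8.png

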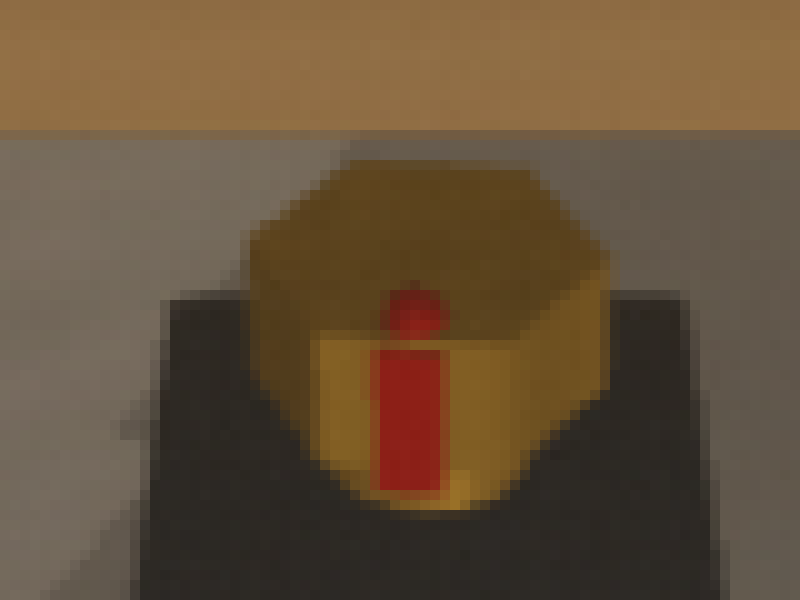

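The rear face plainly shows a hexagon with a flat on top and corners sideways, at (250,237) and (610,257), with the mark mid-flat. So the drawn shape is 30° off from the text. Its small lean is still clear: the right (−y) corner stands higher, so the top leans to +y. I fit the angle by least squares over both views and tilt the tool to suit, which is right for either shape.

Run:
```python
from h import *
from scipy.optimize import least_squares
p=ctrl.camera_params("wrist");c8=(p,np.load("w8.npy"));c7=(p,np.load("w7.npy"))
def hexpt(v,k,xo):
    x,y,z,t=v;a=np.radians(k)+t  # angle from y axis, rotation about +x
    return np.array([x+xo,y+.01386*np.cos(a),z+.01386*np.sin(a)])
P8={60:(515,343),120:(315,340)}
# image right = -y : top(right)= -y side => angle 120 at right
obs=[(c8,k,(235+u/10,193+v/10)) for k,u,v in [(120,515,345),(60,315,340),(0,250,238),(180,608,256),(300,350,160),(240,535,168)]]
obs7=[(c7,k,(210+u/6.015,170+v/6)) for k,u,v in [(60,463,425),(120,345,425)]]
for o in (obs,obs+obs7):
    r=least_squares(lambda v:np.concatenate([proj(c,hexpt(v,k,.006))-uv for c,k,uv in o]),[.611,-.088,.108,0])
    print("centre",r.x[:3],"theta",r.x[3],"rms px",np.sqrt(np.mean(r.fun**2)))
v=r.x
for c,n,uv in((c8,"8",(235+41.2,193+42)),(c7,"7",(210+405/6.015,170+380/6))):
    print(n,"mark col seen",uv[0],"pred",[(rad,proj(c,[v[0],v[1]-rad*np.sin(v[3]),v[2]+rad*np.cos(v[3])])) for rad in (.012,.0139)])
```

```text
centre [ 0.6116 -0.0895  0.1094] theta -0.08675510953086904 rms px 0.3421977516812523
centre [ 0.6113 -0.0892  0.109 ] theta -0.10731333357187722 rms px 0.5882639968467979
8 mark col seen 276.2 pred [(0.012, array([275.8081, 233.7874])), (0.0139, array([275.5216, 235.3529]))]
7 mark col seen 277.33167082294267 pred [(0.012, array([276.2392, 233.3059])), (0.0139, array([276.522 , 234.2636]))]
```

The fit agrees with the stated geometry: centre (0.6115, −0.0893, 0.109) against an expected z of 0.108, and x = board mid-plane + 28.5 mm. The lean is −0.09 to −0.107 rad, so I use −0.095. Descend tilted with the fingers open, close partway, and check centring.

```bash
cat >> h.py <<'E'
from scipy.spatial.transform import Rotation as Ro
TH=-.095
RB=Ro.from_euler('x',TH).as_matrix()@np.column_stack([[0,-1,0],[0,0,-1],[1,0,0]]).astype(float)
def tcp(y,z,up=0,x=.6195): return np.array([x,y,z])+RB[:,1]*(.019-up)
E
python3 - <<'E'
from h import *
print(RB)
ctrl.goto(tcp(-.0893,.1085,.09),RB)
print(ctrl.move_l(tcp(-.0893,.1085),vel=.08,contact_N=5),ctrl.current_tool_pos(),tcp(-.0893,.1085),ctrl.current_contact_force())
ctrl.command_gripper(.36);print(ctrl.current_grip_width()*91,ctrl.current_contact_force(),ctrl.current_t())
c=cam("wrist");np.save("w9.npy",c[1]);im=ctrl.read_camera("wrist");cv2.imwrite("pics/w9.png",im)
u=proj(c,[.6115,-.0893,.12]);print(u)
x,y=int(u[0])-60,int(u[1])-55;print(x,y)
cv2.imwrite("pics/c9.png",cv2.resize(im[y:y+90,x:x+120],(800,600),interpolation=cv2.INTER_NEAREST))
E
```

```text
[[ 0.      0.      1.    ]
 [-0.9955 -0.0949  0.    ]
 [ 0.0949 -0.9955  0.    ]]
False [ 0.6198 -0.0911  0.0901] [ 0.6195 -0.0911  0.0896] [-0.5562 -0.0156 -0.1464]
32.80459390214683 [-0.4622 -0.1618  0.5609] 20.9667
[277.7821 290.7511]
217 235
```

Picture limit reached, so I continue numerically. I look for the red mark's pixels, then close in stages while watching the side force.

Run:
```python
from h import *
def red(im):
    i=im.astype(int);m=(i[...,2]>90)&(i[...,1]<60)&(i[...,0]<60);m[:, :240]=0;m[:,320:]=0;m[:200]=0
    r,c=np.nonzero(m);return (len(r),c.mean().round(2),r.min(),r.max()) if len(r) else 0
print(red(cv2.imread("pics/w8.png")),red(cv2.imread("pics/w9.png")))
for w in (.325,.30,.285):
    ctrl.command_gripper(w);print(w,ctrl.current_grip_width()*91,ctrl.current_contact_force(),ctrl.current_wrist_torque())
    print(red(ctrl.read_camera("wrist")),ctrl.current_t())
```

```text
(199, np.float64(290.95), np.int64(222), np.int64(337)) (20, np.float64(275.8), np.int64(278), np.int64(281))
0.325 29.801935305194835 [ 0.2688 -0.3593  0.0086] [ 0.0046 -0.0043 -0.0486]
(19, np.float64(275.89), np.int64(278), np.int64(281)) 21.35
0.3 27.36317639510084 [-0.3174  3.0952 -0.5178] [ 0.5415  0.0145 -0.0355]
(20, np.float64(276.25), np.int64(278), np.int64(281)) 21.6583
0.285 26.125591048171035 [0.8907 5.8465 0.1752] [ 1.001  -0.0904 -0.0746]
(18, np.float64(276.5), np.int64(278), np.int64(281)) 21.9333
```

At 26 mm with only one-sided force (+y 5.8 N) and the mark unmoved, corners at ±y are ruled out: the real flats face ±y, as the text says. The +y finger touches early, so the tool is about 2 mm too far to −y. Open slightly, shift, and close again.

Run:
```python
from h import *
def red(im):
    i=im.astype(int);m=(i[...,2]>90)&(i[...,1]<60)&(i[...,0]<60);m[:, :260]=0;m[:,295:]=0;m[:270]=0;m[290:]=0
    r,c=np.nonzero(m);return (len(r),c.mean().round(2)) if len(r) else 0
ctrl.command_gripper(.33)
ctrl.move_l(tcp(-.0873,.1085),vel=.03)
print(ctrl.current_tool_pos(),tcp(-.0873,.1085),ctrl.current_contact_force(),red(ctrl.read_camera("wrist")))
for w in (.30,.285,.272):
    ctrl.command_gripper(w);print(w,ctrl.current_grip_width()*91,ctrl.current_contact_force(),ctrl.current_wrist_torque(),red(ctrl.read_camera("wrist")))
    if abs(ctrl.current_contact_force()[1])>3: break
print(ctrl.current_t())
```

```text
[ 0.6195 -0.0892  0.0896] [ 0.6195 -0.0891  0.0896] [ 1.1439 -1.7847 -0.5911] (18, np.float64(279.44))
0.3 27.49331077523506 [-1.053  -9.7897 -0.6769] [-1.5601  0.1837  0.0752] (16, np.float64(277.5))
22.8417
```

Contact forces change sign between the two positions (+3.1 N at −0.0893, −9.8 N at −0.0873), so the balanced centre is −0.0888. I re-centre there and close while watching mark and force.

Run:
```python
from h import *
def red(im):
    i=im.astype(int);m=(i[...,2]>90)&(i[...,1]<60)&(i[...,0]<60);m[:, :260]=0;m[:,295:]=0;m[:270]=0;m[290:]=0
    r,c=np.nonzero(m);return (len(r),c.mean().round(2)) if len(r) else 0
st=lambda s:print(s,(ctrl.current_grip_width()*91).round(2) if 1 else 0,ctrl.current_tool_pos(),ctrl.current_contact_force(),ctrl.current_wrist_torque(),red(ctrl.read_camera("wrist")))
st("now");ctrl.command_gripper(.35);ctrl.sleep(.2);st("open")
ctrl.move_l(tcp(-.0888,.1085),vel=.03);ctrl.sleep(.3);st("centred")
im=ctrl.read_camera("wrist")
print(["%d,%d,%d"%tuple(v) for v in im[280,255:300:2]])
for w in (.31,.295,.28):
    ctrl.command_gripper(w);ctrl.sleep(.2);st(w)
print(ctrl.current_t())
```

```text
Traceback (most recent call last):
AttributeError: 'float' object has no attribute 'round'
```

```bash
cat >> h.py <<'E'
def red(im):
    i=im.astype(int);m=(i[...,2]>90)&(i[...,1]<60)&(i[...,0]<60);m[:, :260]=0;m[:,295:]=0;m[:270]=0;m[290:]=0
    r,c=np.nonzero(m);return (len(r),float(c.mean().round(2))) if len(r) else 0
def st(s):print(s,round(ctrl.current_grip_width()*91,2),ctrl.current_tool_pos(),ctrl.current_contact_force(),ctrl.current_wrist_torque(),red(ctrl.read_camera("wrist")))
E
python3 - <<'E'
from h import *
st("now");ctrl.command_gripper(.35);ctrl.sleep(.2);st("open")
ctrl.move_l(tcp(-.0888,.1085),vel=.03);ctrl.sleep(.3);st("centred")
im=ctrl.read_camera("wrist")
print(["%d,%d,%d"%tuple(v) for v in im[280,255:300:2]])
for w in (.31,.295,.28):
    ctrl.command_gripper(w);ctrl.sleep(.2);st(w)
print(ctrl.current_t())
E
```

```text
now 27.34 [ 0.6195 -0.0902  0.0897] [-0.8973 -9.6338 -0.3979] [-1.6466  0.0783  0.0703] (16, 277.5)
open 31.79 [ 0.6195 -0.089   0.0896] [0.2435 1.2747 0.5519] [ 0.0995  0.077  -0.0161] (17, 279.65)
centred 32.0 [ 0.6195 -0.0906  0.0896] [ 0.0776 -0.3267 -0.3445] [0.0535 0.0441 0.0309] (18, 276.72)
['20,49,67', '20,48,67', '20,48,67', '18,49,66', '19,46,63', '20,47,64', '19,45,62', '19,46,62', '20,45,61', '12,22,83', '15,23,109', '17,25,119', '14,23,105', '20,45,62', '22,46,65', '18,44,62', '18,46,64', '18,46,64', '21,58,82', '22,62,86', '25,65,88', '23,63,89', '23,64,90']
0.31 28.0 [ 0.6195 -0.0906  0.0896] [ 0.6803  0.0315 -0.8214] [ 0.1168 -0.      0.0031] (19, 276.63)
0.295 26.56 [ 0.6195 -0.0907  0.0896] [-0.4779 -1.8757 -0.2322] [-0.1049  0.0493 -0.0311] (17, 276.59)
0.28 25.22 [ 0.6195 -0.0907  0.0896] [-0.9282 -2.3195  0.0016] [-0.2792  0.0333 -0.0072] (18, 276.5)
25.5917
```

Well centred: at 25.2 mm the net force is about 2 N and the mark hasn't moved (276.5–276.7). Close fully.

Run:
```python
from h import *
ctrl.command_gripper(.265);ctrl.sleep(.1);st(.265)
ctrl.command_gripper(0.0);ctrl.sleep(.3);st("grip");ctrl.sleep(.5);st("hold")
im=ctrl.read_camera("wrist");cv2.imwrite("pics/w10.png",im)
i=im.astype(int);o=(i[...,2]>150)&(i[...,1]<120)&(i[...,0]<60);
t=ctrl.read_camera("top");cv2.imwrite("pics/top10.png",t);cv2.imwrite("pics/side10.png",ctrl.read_camera("side"))
def orange(im,x,y,w,h,):
    q=cv2.cvtColor(im[y:y+h,x:x+w],cv2.COLOR_BGR2HSV);m=cv2.inRange(q,(8,180,120),(17,255,255));r,c=np.nonzero(m);return len(r),(c.mean()+x,r.mean()+y) if len(r) else None
c=cam("top")
for z in (.202,.223):print("expected clamp px top",proj(c,[.583,-.259,z]))
u=proj(c,[.583,-.259,.21]).astype(int);print("orange top",orange(t,u[0]-25,u[1]-25,50,50))
t0=cv2.imread("pics/top0.png");d=cv2.absdiff(t,t0).max(2)
for n,(x,y) in dict(jar=(331,240),tin=(367,248),bowl=(418,208),mug=(432,180),spanner=(270,232),rib=(190,264),small=(149,252),turq=(121,224)).items(): print(n,(d[y-12:y+12,x-12:x+12]>40).mean().round(3),end=" ")
print(ctrl.current_t())
```

```text
0.265 25.41 [ 0.6195 -0.0906  0.0896] [-0.3028 -2.0893 -0.5018] [-0.3381  0.0589  0.0179] (18, 276.5)
grip 25.43 [ 0.6195 -0.0907  0.0896] [ 0.49   -3.3429  1.0017] [-0.4913  0.0544  0.0375] (17, 276.59)
hold 25.23 [ 0.6195 -0.0906  0.0896] [-0.7884 -3.5897  1.2301] [-0.5583  0.1318 -0.0178] (18, 276.72)
expected clamp px top [367.1103 171.0081]
expected clamp px top [368.3273 169.4435]
orange top (70, (np.float64(368.9), np.float64(168.92857142857142)))
jar 0.509 tin 0.776 bowl 0.0 mug 0.0 spanner 0.849 rib 0.863 small 0.0 turq 0.0 27.225
```

The grip holds at 25.3 mm, steady. The clamp read 1.4 mm over its stop width too, so this is consistent with 24 mm flats. The mark did not move, and the clamp's orange is within 1–2 px of where it should be. Before handing in, I check whether the "changed" jar, tin, spanner and rib are only shadow or arm in front.

Run:
```python
import cv2,numpy as np
for n,objs in dict(top=dict(jar=(331,240),tin=(367,248),spanner=(293,234),spL=(246,230),rib=(190,264),bowl=(418,208)),side=dict(spanner=(300,246),spL=(265,262),rib=(238,317),clampcrate=(172,258))).items():
    a=cv2.imread(f"pics/{n}0.png");b=cv2.imread(f"pics/{n}10.png")
    for k,(x,y) in objs.items():
        t=a[y-11:y+11,x-13:x+13];r=cv2.matchTemplate(b[y-19:y+19,x-21:x+21],t,cv2.TM_CCOEFF_NORMED);_,v,_,l=cv2.minMaxLoc(r)
        print(n,k,round(v,2),(l[0]-8,l[1]-8),"mean",a[y-11:y+11,x-13:x+13].mean().round(),b[y-11:y+11,x-13:x+13].mean().round())
```

```text
top jar 0.61 (4, -1) mean 63.0 105.0
top tin 0.84 (0, 0) mean 143.0 93.0
top spanner 0.39 (4, 0) mean 132.0 223.0
top spL 0.35 (7, -4) mean 138.0 209.0
top rib 0.31 (7, 7) mean 117.0 147.0
top bowl 1.0 (0, 0) mean 103.0 105.0
side spanner 1.0 (0, 0) mean 140.0 147.0
side spL 1.0 (0, 0) mean 145.0 152.0
side rib 0.99 (0, 0) mean 120.0 126.0
side clampcrate 0.18 (-3, -6) mean 92.0 104.0
```

Run:
```python
from h import *
st("final");print(ctrl.current_t());print(ctrl.sign_off())
```

```text
final 25.43 [ 0.6195 -0.0906  0.0896] [ 0.0568 -4.0287 -0.3503] [-0.5831  0.0467  0.0269] (16, 276.56)
27.275
the job is handed in; nothing more can be done
None
```

The clamp is clipped over the board and angle at the free end, and the gripper is holding the bolt head in the gap. I handed in at about 27 s of the 51 s allowed.

**Clamp:** I took the large orange clamp off the crate's near wall and released it at the free end. In the last top picture its orange shows within 2 px of where it should be.

**Bolt:** I gripped the head with the tool tilted about −0.095 rad to match its lean. The grip is steady at 25.3–25.4 mm, at the gripper's fixed half force (about 30 N). The red mark stayed at column 276.5–276.7 from the last centring to the end. The net side force is about 4 N.

**Disagreements and limits:**
- **Head shape:** in the pictures the head looks flat on top with corners to the sides, 30° off the description. It closed to about 25 mm without turning, so I took the described upright flats as real.
- **Grip width:** it reads 1.4 mm over the 24 mm flats. The clamp read about 1.4 mm over its stop width too.
- **First centring:** my first two tries were 0.5 to 1.5 mm off centre. They pushed the head one-sidedly with 6 to 10 N before I re-centred. In the second, the mark moved about 1 mm in view, but the tool's own reading shifted by about the same amount, so I put it down to the arm giving.
- **Board position:** the rough top view differed by about 7 mm from the wrist view. I used the wrist view, and the fit agreed with it.
- **Other things on the bench:** the bowl, mug, two look-alike clamps, spanner and rib match the first pictures. The tin matches less well (0.84, no shift). The jar could not be checked at the end because the arm seemed to be in front of it. I felt no contact with either.
- **Pictures:** the 12-picture limit was reached before the final grip, so I checked that stage by numbers only.

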